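Lock the nest clamp and hold the index plunger out

TASK

Clamp the two battery cells on the small index table: press the black bar grip of the push-and-turn clamp down against its spring, turn it clockwise as seen from above as far as it goes, without forcing it round before it is down, let it spring up into its locking notch and let go of it. Then take the round black knob of the index plunger, pull it straight up all the way and finish while still holding it there, so the pin stays clear of its hole and the table is free to be indexed next. Leave the table at its present station and do not disturb the battery pack, jar and cap standing nearby.

Things in the scene. Friction and masses are not known exactly. Their poses are not given: they have to be found in the camera images.
- index_fixture: Indexing weld fixture fixed to the bench: aluminium base 220 x 180 x 12 mm (own x -120 to +100 mm, y -90 to +90 mm) with a round steel index table, 156 mm diameter. Origin on the bench top below the table's axis; z up; own -x points to the plunger bracket (towards the robot at yaw 0), +x to the clamp. Yaw within 0.7 rad.
- index_table (a joint): Turn of the round index table about the vertical axis through the fixture origin, rad, 0 at its present station, positive counter-clockwise from above; its bearing drags with 0.5 N m. The seated pin locks it with about 1 mm of play; it can turn when the pin is lifted 8 mm or more.
- clamp_grip: Black bar grip of the push-and-turn clamp, 50 mm long (own x), 14 mm thick (own y), 22 mm high; origin at the bar's centre on the vertical clamp axis, 98 mm over the bench while up, 45 mm from the table axis towards fixture +x. Grip it across its 14 mm from above. Below it a steel clamp arm, 16 mm wide, top 75 mm over the bench, runs 64 mm along the grip's +x and moves with it.
- clamp_press (a joint): How far the clamp is pressed down, m: 0 up (start), 0.014 bottom stop. A spring pushes up with 6 N at 0, 13 N at the stop. While up, lugs in slots stop it turning; it turns freely at 0.0105 or deeper. At the end of the turn, when the push is relaxed, the lugs rise into notches at about 0.007 and it stays locked there.
- clamp_turn (a joint): Clamp turn, rad: 0 parked beside the cells (start), growing clockwise from above; stop at 1.24; the lugs rise into their notches from about 1.15 on, with the arm over the two cells.
- index_knob: Round black knob of the spring index plunger, head 28 mm diameter; origin on its vertical axis, 88 mm over the bench while seated, 64 mm from the table axis towards fixture -x; head from 7 mm below to 12 mm above the origin, narrower neck below. The bracket and nut under it end 67 mm over the bench. Moves straight up and down.
- index_pin (a joint): How far the index pin is pulled up, m: 0 seated in its hole in the table (start), 0.014 at the upper stop (fully back). The pin sits 7 to 8 mm deep in the hole. Spring pulls it back down with 6 N at 0 and 13 N at the stop.
- pack: Bystander: shrink-wrapped battery pack, 43 x 57 x 72 mm, standing beside the fixture; origin at the centre of its underside.
- jar: Bystander: small white jar with an orange screw lid, 46 mm diameter, 50 mm high; origin at the centre of its underside.
- cap: Bystander: white cone-shaped cap, 32 mm diameter, 30 mm high; origin at the centre of its underside.

How it is judged:
By the outcome, as a careful person would: the job done as asked, in the order asked, and still so for the second after the job is handed in, while the arm keeps its last pose, push and grip.
It also fails if it takes over 43 s, if anything falls off the work surface, if the arm or the gripper's body presses on something with over 40 N, if the wrist force passes 120 N, or if a joint passes its speed limit or range.

ROBOT

A 6-joint arm with a two-finger parallel gripper is mounted at the origin on a cart in front of the work surface, level with it; the furniture and walls round the work are solid. World frame = base frame: x ahead of the robot, y to its left, z up, the work surface at z = 0. Lengths are in mm, angles in rad, forces in N, time in s.
With the tool pointing down it reaches from about 275 to 1000 mm from the base axis. Payload 8.4 kg.
Tool frame: the origin (TCP) lies midway between the tips of the shut fingers; the grasp point (between the pads) lies 19 mm behind it; z points along the fingers, y is the line along which they close (so a half turn about z gives the same grasp; the last joint's range is limited). The gripper opens to 85 mm and grips with 20 to 120 N. Pads are 22 mm wide; open, the fingers measure 114 mm over their backs; the gripper's body (76 mm by 85 mm) begins 54 mm behind the grasp point. The pads swing forward as they close: fully open they stand 13 mm farther back than shut.
Start: joints at [1.186, 0.353, 1.633, -0, 1.155, -0.002], TCP at [233.448, 579.767, 231.281] pointing down, gripper open.
Joint ranges: [-2.63, 2.63], [-0.92, 2.1], [0.06, 2.66], [-1.3, 4.44], [0, 2.69], [-3.02, 3.02]. Speed limits (rad/s): [2.22, 2.22, 2.79, 3.14, 3.14, 3.14].

INTERFACE

Orientations are given as [roll, pitch, yaw] about the fixed x, y, z axes, in that order (R = Rz(yaw) Ry(pitch) Rx(roll)).
In Python, from rig import telemetry, optics, r gives the robot as it stands.
- The arm moves only by the tool play_rows, never from a script. Its arguments are lists of equal length, an entry for each row: "dp": the shift along the tool's x, y, z in units of 40 mm (1.0 is 40 mm), a list of three; "rot": the turn, a rotation vector about the tool's x, y, z in units of 6 degrees (1.0 is 6 degrees), a list of three. In form: {"dp": [[tx, ty, tz], ...], "rot": [[ax, ay, az], ...]}. A call has 1 to 5 rows; each row is the pose to reach, as a shift and turn from the pose commanded when the call began, along the tool's axes at that moment; what a row does not reach only later rows make up. A row lasts 1/12 s, in which the tool goes at most 41.7 mm and 7.16 degrees, less where a joint would pass 70% of its speed; a pose out of reach is approached as far as the arm can. A call with a gripper value outside its range is refused whole. "fingers" is the opening, from 0 (shut) to 1 (fully open), set as the call begins (left out, the last holds). The fingers move at their own pace and stop on an object; "grip_force" is the grip in N (left out, the last holds). Time passes only in rows, so rows that repeat a pose let the fingers close. It gives the time, the measured TCP pose, the force, the opening and the grip force at its end, in the units of the state.
- telemetry.sense(): the state, without advancing time (a new reading comes with each control period).
- optics.grab_frame(name): name is "scene" or "side" or "wrist"; returns a dict with "color" (420x560x3 uint8, red, green, blue), "mtx" (3x3 intrinsics, pixels), "R" (3x3) and "t" (3): a world point X has camera coordinates R X + t; the wrist camera has in their place "mount" (4x4, takes a point from camera to tool coordinates, whose origin is the TCP and whose axes are the flange's). Camera axes: x right, y down, z forward; pixel columns grow to the right and rows downward; lengths in mm; the calibration is good to about 2 mm. A picture is of the moment at which its call begins: read the wrist's pose just before it. There is no depth.
- r.sign_off(): hands the job in; it is judged then, once.
The state is a dict: "clock": time; "qpos": joint angles; "qvel": joint speeds; "joint_efforts": joint torques, N m; "eef_pos": TCP position; "tcp_rot": TCP orientation; "contact_force": force on the tool from outside, world axes, zero at the start; "wrist_torque": the same for the moment, N m; "opening": opening from 0.0 (shut) to 1.0 (fully open); "grasp_force": force on a finger pad.
Only numpy, scipy, OpenCV 4.12 (cv2) and the standard library are available. Lean on these libraries where they do the work, as an engineer would, in place of code of your own. Each camera call takes 0.05 s, during which the arm holds its last target. There are 200 camera calls.

## Working session

There is one attempt and no reset: what is moved stays moved. The work goes in short steps, Python scripts to look and compute and a tool call to move; the robot and the scene stay as the last step left them, time stands still between calls to the robot, and variables do not carry over. Pictures are saved under pics/ and viewed, at most 10 in all, crops included, and the job is handed in when it is done.

Besides the shell and the picture viewer there is one more tool, called after "Call:" by a JSON object that holds its "fn" and its "kwargs", one argument or row to a line. play_rows: Moves the arm, as the interface text tells. Its arguments: {"type":"object","properties":{"dp":{"type":"array"},"rot":{"type":"array"},"fingers":{"type":"number"},"grip_force":{"type":"number"}},"required":["dp","rot"]}

```bash
mkdir -p pics; ls; python3 - <<'E'
from rig import telemetry, optics, r
import cv2,numpy as np
s=telemetry.sense(); print(s)
a=[]
for n in ["scene","side"]:
    f=optics.grab_frame(n); np.savez(n+".npz",**f); cv2.imwrite(f"pics/{n}.png",f["color"][:,:,::-1]); print(n,f["mtx"],f["R"],f["t"])
w=optics.grab_frame("wrist"); np.savez("wrist.npz",**w); cv2.imwrite("pics/wrist.png",w["color"][:,:,::-1]); print(w["mount"])
E
```

```text
pics
{'clock': 0.0, 'qpos': array([ 1.18558295e+00,  3.53679028e-01,  1.63412867e+00, -2.62697131e-05,
        1.15516390e+00, -2.41048867e-03]), 'qvel': array([-0.00073177, -0.00012246, -0.00040258, -0.00042974, -0.00078461,
       -0.00064162]), 'joint_efforts': array([ 2.62518970e-04, -6.05251265e+01, -3.42063975e+01,  1.48395579e-04,
        9.47505527e-03, -1.24887688e-05]), 'eef_pos': array([233.29113728, 579.32916857, 230.5447152 ]), 'tcp_rot': array([-3.14021365e+00,  2.06944918e-05,  2.75880040e+00]), 'contact_force': array([ 0.91567612,  0.04666287, -0.2669983 ]), 'wrist_torque': array([-0.06446935, -0.05299906, -0.03821479]), 'grasp_force': 0.0, 'opening': 0.999220238483383}
scene [[512.34321101   0.         279.03712411]
 [  0.         512.34321101 202.65166254]
 [  0.           0.           1.        ]] [[ 0.73620845 -0.67646301  0.01987226]
 [-0.50808344 -0.57187776 -0.64405515]
 [ 0.44704399  0.46406208 -0.7647209 ]] [-366.3787596   341.90404741 1037.5193069 ]
side [[406.21756812   0.         275.90095708]
 [  0.         406.21756812 215.73902403]
 [  0.           0.           1.        ]] [[ 0.89594838 -0.44411989 -0.00583314]
 [-0.21698712 -0.42620585 -0.87821703]
 [ 0.38754754  0.78810284 -0.47822674]] [-494.07422217  198.35340676  756.10380793]
[[ 3.45521978e-04 -9.50219449e-01 -3.11581257e-01  7.94908538e+01]
 [ 9.99999755e-01  5.17803291e-04 -4.70197939e-04 -4.09793977e-01]
 [ 6.08129026e-04 -3.11581018e-01  9.50219395e-01 -1.42082933e+02]
 [ 0.00000000e+00  0.00000000e+00  0.00000000e+00  1.00000000e+00]]
```

View pics/scene.png

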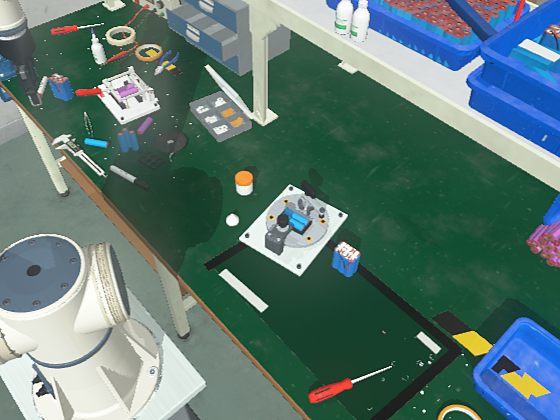

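View pics/side.png

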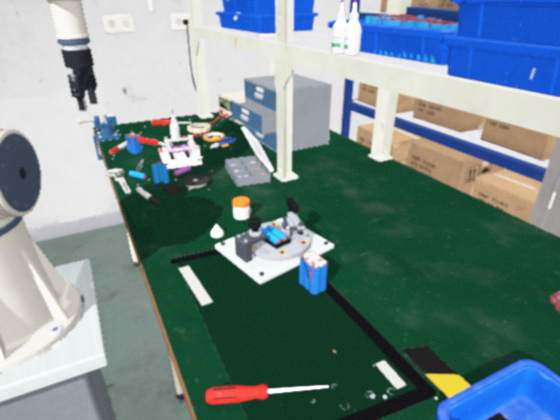

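The fixture plate is at about (295,230) in the scene view and (275,245) in the side view. The pack is at (346,258), the jar at (244,183) and the cap at (232,220) in the scene view. Next I measure the plate.

```bash
cat > h.py <<'E'
import numpy as np,cv2
from scipy.spatial.transform import Rotation as Ro
def ld(n): return dict(np.load(n+".npz"))
def ray(f,uv,z):
    uv=np.atleast_2d(uv).astype(float); d=np.c_[uv,np.ones(len(uv))]@np.linalg.inv(f["mtx"]).T@f["R"]
    c=-f["R"].T@f["t"]; return c+d*((z-c[2])/d[:,2])[:,None]
def proj(f,X):
    X=np.atleast_2d(X)@f["R"].T+f["t"]; p=X@f["mtx"].T; return p[:,:2]/p[:,2:]
def wrist(f,s):
    T=np.eye(4);T[:3,:3]=Ro.from_euler('xyz',s["tcp_rot"]).as_matrix();T[:3,3]=s["eef_pos"]
    M=np.linalg.inv(T@f["mount"]); f["R"]=M[:3,:3];f["t"]=M[:3,3]; return f
E
python3 - <<'E'
from h import *
for n,b in [("scene",(235,170,360,285)),("side",(205,190,345,290))]:
    f=ld(n); x0,y0,x1,y1=b; c=f["color"][y0:y1,x0:x1]; hsv=cv2.cvtColor(c,cv2.COLOR_RGB2HSV)
    m=((hsv[...,2]>150)&(hsv[...,1]<50)).astype(np.uint8)
    k,l,st,_=cv2.connectedComponentsWithStats(m); i=1+np.argmax(st[1:,4]); m=(l==i).astype(np.uint8)
    cn=max(cv2.findContours(m,0,2)[0],key=cv2.contourArea); h=cv2.convexHull(cn)
    print(n,st[i]); P=ray(f,h.reshape(-1,2)+[x0,y0],12)[:,:2].astype(np.float32); r=cv2.minAreaRect(P); print(r,cv2.boxPoints(r))
    cv2.imwrite(f"pics/{n}c.png",cv2.resize(c[:,:,::-1],None,fx=5,fy=5,interpolation=cv2.INTER_CUBIC))
E
```

```text
scene [   4   14  109   92 3806]
((544.933349609375, -3.1801910400390625), (223.87130737304688, 181.34475708007812), 12.366870880126953) [[ 416.17566    61.414932]
 [ 455.0144   -115.721954]
 [ 673.69104   -67.775314]
 [ 634.8523    109.36157 ]]
side [   9   22  120   72 3231]
((561.350341796875, -9.20928955078125), (257.7348327636719, 235.78713989257812), 12.395041465759277) [[ 410.18076   78.27478]
 [ 460.7927  -152.01636]
 [ 712.5199   -96.69336]
 [ 661.90796  133.59778]]
```

View pics/scenec.png

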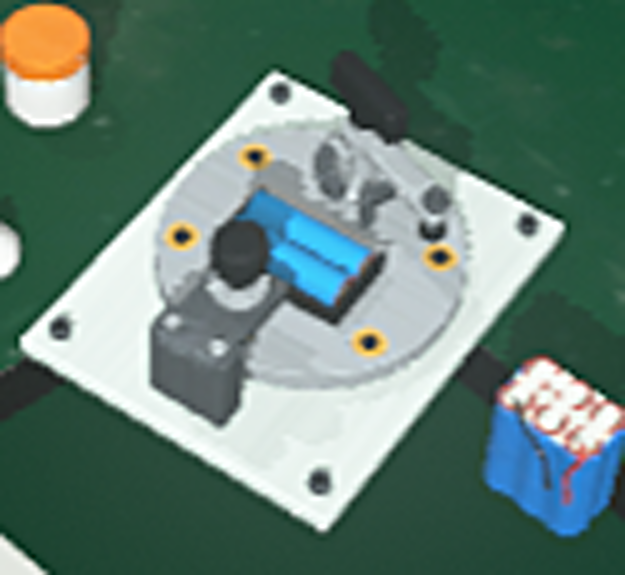

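The plate measures 224 x 181 mm, so the plate fit is good. The bar grip is at crop (370,97), the knob at (240,252), and the arm points to the lower right. Now the bar direction.

```bash
python3 - <<'E'
from h import *
f=ld("scene"); o=np.array([544.93,-3.18]);u=np.array([np.cos(.2158),np.sin(.2158)]); o=o+10*u
c=o+45*u;k=o-64*u; print(o,c,k, proj(f,[*c,98]),proj(f,[*k,95]))
x0,y0=299,178; im=f["color"][y0:207,x0:320]; hsv=cv2.cvtColor(im,cv2.COLOR_RGB2HSV)
m=((hsv[...,2]<75)&(hsv[...,1]<90)).astype(np.uint8)
_,l,st,ce=cv2.connectedComponentsWithStats(m);i=1+np.argmax(st[1:,4]);print(st[i],ce[i]+[x0,y0])
p=np.argwhere(l==i)[:,::-1]+[x0,y0]; P=ray(f,p,100)[:,:2]; w,v=np.linalg.eigh(np.cov(P.T)); print(P.mean(0),np.sqrt(w*12),v[:,1],np.arctan2(v[1,1],v[0,1]))
a=ray(f,[[235+345/5,170+130/5],[235+430/5,170+232/5]],75)[:,:2]; print(a)
E
```

```text
[554.69805404  -1.03871059] [598.6542972    8.59709176] [492.1825082  -14.74296282] [[308.29821086 190.07496928]] [[282.4429107  219.64785503]]
[  2   2  16  19 167] [308.40718563 189.01796407]
[599.94171621   9.77436901] [23.03308078 55.18825567] [0.24907755 0.96848354] 1.3190686586495621
[[592.59397684  15.33506151]
 [578.0569527  -57.05274329]]
```

Call:
{"fn": "play_rows", "kwargs": {
  "dp": [
    [-0.69, -0.49, 0],
    [-1.38, -0.98, 0],
    [-2.07, -1.47, 0],
    [-2.76, -1.96, 0],
    [-3.45, -2.46, 0]
  ],
  "rot": [
    [0, 0, 0],
    [0, 0, 0],
    [0, 0, 0],
    [0, 0, 0],
    [0, 0, 0]
  ]
}}

```text
clock: 0.57
eef_pos: [325.1, 435.5, 231.0]
tcp_rot: [-3.141, -0.0, 2.759]
contact_force: [0.5, 0.1, 0.6]
opening: 1.001
grasp_force: 0.0
```

Call:
{"fn": "play_rows", "kwargs": {
  "dp": [
    [-0.69, -0.49, 0],
    [-1.38, -0.98, 0],
    [-2.07, -1.47, 0],
    [-2.76, -1.96, 0],
    [-3.45, -2.46, 0]
  ],
  "rot": [
    [0, 0, 0],
    [0, 0, 0],
    [0, 0, 0],
    [0, 0, 0],
    [0, 0, 0]
  ]
}}

```text
clock: 0.98
eef_pos: [416.5, 292.6, 231.2]
tcp_rot: [-3.142, -0.0, 2.759]
contact_force: [1.2, 0.2, 0.3]
opening: 1.004
grasp_force: 0.0
```

Call:
{"fn": "play_rows", "kwargs": {
  "dp": [
    [-0.69, -0.49, 0],
    [-1.38, -0.98, 0],
    [-2.07, -1.47, 0],
    [-2.76, -1.96, 0],
    [-3.45, -2.46, 0]
  ],
  "rot": [
    [0, 0, 0],
    [0, 0, 0],
    [0, 0, 0],
    [0, 0, 0],
    [0, 0, 0]
  ]
}}

```text
clock: 1.4
eef_pos: [507.8, 149.7, 231.2]
tcp_rot: [3.142, -0.0, 2.759]
contact_force: [1.4, 0.0, 0.8]
opening: 1.0
grasp_force: 0.0
```

Call:
{"fn": "play_rows", "kwargs": {
  "dp": [
    [-0.69, -0.49, 0],
    [-1.38, -0.98, 0],
    [-2.07, -1.47, 0],
    [-2.76, -1.96, 0],
    [-3.45, -2.46, 0]
  ],
  "rot": [
    [0, 0, 0],
    [0, 0, 0],
    [0, 0, 0],
    [0, 0, 0],
    [0, 0, 0]
  ]
}}

```text
clock: 1.82
eef_pos: [599.0, 6.9, 231.1]
tcp_rot: [-3.142, -0.0, 2.759]
contact_force: [0.7, 0.4, 0.4]
opening: 0.999
grasp_force: 0.0
```

Call:
{"fn": "play_rows", "kwargs": {
  "dp": [
    [0, 0, 0],
    [0, 0, 0],
    [0, 0, 0],
    [0, 0, 0],
    [0, 0, 0]
  ],
  "rot": [
    [0, 0, 1],
    [0, 0, 2],
    [0, 0, 3],
    [0, 0, 4],
    [0, 0, 5]
  ]
}}

```text
clock: 2.23
eef_pos: [598.3, 8.3, 230.9]
tcp_rot: [-3.141, -0.0, 2.23]
contact_force: [-0.2, -0.5, -0.9]
opening: 1.001
grasp_force: 0.0
```

Call:
{"fn": "play_rows", "kwargs": {
  "dp": [
    [0, 0, 0],
    [0, 0, 0],
    [0, 0, 0],
    [0, 0, 0],
    [0, 0, 0]
  ],
  "rot": [
    [0, 0, 1],
    [0, 0, 2],
    [0, 0, 3],
    [0, 0, 4],
    [0, 0, 5]
  ]
}}

```text
clock: 2.65
eef_pos: [598.3, 8.5, 231.0]
tcp_rot: [-3.141, -0.0, 1.706]
contact_force: [0.6, -0.5, 0.6]
opening: 1.0
grasp_force: 0.0
```

Call:
{"fn": "play_rows", "kwargs": {
  "dp": [
    [0, 0, 0],
    [0, 0, 0],
    [0, 0, 0],
    [0, 0, 0],
    [0, 0, 0]
  ],
  "rot": [
    [0, 0, 1],
    [0, 0, 2],
    [0, 0, 3],
    [0, 0, 3.5],
    [0, 0, 3.5]
  ],
  "fingers": 0.6
}}

```text
clock: 3.07
eef_pos: [598.3, 8.5, 231.0]
tcp_rot: [-3.141, 0.0, 1.343]
contact_force: [-1.2, -1.2, -0.3]
opening: 0.602
grasp_force: 0.0
```

```bash
python3 - <<'E'
from rig import telemetry, optics
from h import *
s=telemetry.sense(); f=optics.grab_frame("wrist"); f=wrist(f,s); np.savez("w1.npz",**f)
print(s["eef_pos"],s["tcp_rot"],s["qpos"],s["clock"],s["opening"])
cv2.imwrite("pics/w1.png",f["color"][:,:,::-1])
print(proj(f,[[598.6,8.6,109],[492.2,-14.7,100]]))
E
```

```text
[598.27086283   8.45324238 230.99657867] [-3.14102988e+00  1.60287777e-04  1.34267721e+00] [ 1.16341766e-02  3.12458167e-01  1.69225611e+00 -2.43117288e-05
  1.13746311e+00  2.39763553e-01] 3.0667 0.6016677103958719
[[278.28028055 194.04412276]
 [160.56350636 244.49052856]]
```

View pics/w1.png

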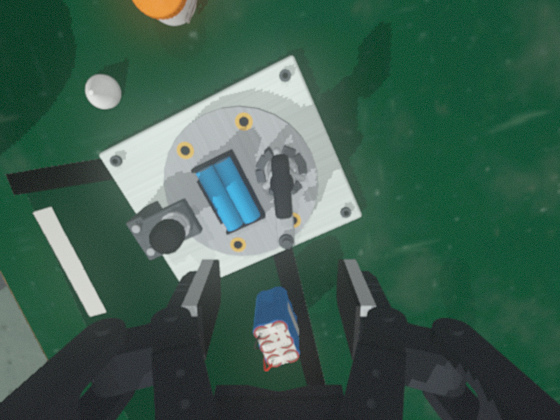

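The bar is at about (282,186), nearly vertical in the image. The knob is at (168,235), and the pack and cap stand clear.

```bash
python3 - <<'E'
from h import *
f=ld("w1")
hsv=cv2.cvtColor(f["color"],cv2.COLOR_RGB2HSV)
for n,(x0,y0,x1,y1),z in [("bar",(262,140,305,225),106),("knob",(140,205,195,260),99)]:
    m=((hsv[y0:y1,x0:x1,2]<60)&(hsv[y0:y1,x0:x1,1]<90)).astype(np.uint8); m=cv2.morphologyEx(m,cv2.MORPH_OPEN,np.ones((5,5)))
    _,l,st,ce=cv2.connectedComponentsWithStats(m);i=1+np.argmax(st[1:,4])
    p=np.argwhere(l==i)[:,::-1]+[x0,y0]; P=ray(f,p,z)[:,:2]; R=cv2.minAreaRect(P.astype(np.float32)); w,v=np.linalg.eigh(np.cov(P.T))
    print(n,st[i],R,P.mean(0),np.arctan(v[1,1]/v[0,1]),np.sqrt(12*w))
p=np.array([[275,343]]); print("pack top",ray(f,p,72))
E
```

```text
Traceback (most recent call last):
ValueError: attempt to get argmax of an empty sequence
```

```bash
python3 - <<'E'
from h import *
f=ld("w1")
g=f["color"].max(2)
for n,(x0,y0,x1,y1),z in [("bar",(262,140,305,225),106),("knob",(140,205,195,260),99)]:
    c=g[y0:y1,x0:x1]; print(np.percentile(c,[1,10,20,50]))
    m=(c<58).astype(np.uint8); m=cv2.morphologyEx(m,cv2.MORPH_OPEN,np.ones((3,3)))
    _,l,st,ce=cv2.connectedComponentsWithStats(m);i=1+np.argmax(st[1:,4])
    p=np.argwhere(l==i)[:,::-1]+[x0,y0]; P=ray(f,p,z)[:,:2]; R=cv2.minAreaRect(P.astype(np.float32)); w,v=np.linalg.eigh(np.cov(P.T))
    print(n,st[i],R,P.mean(0),np.arctan(v[1,1]/v[0,1]),np.sqrt(12*w))
p=np.array([[275,343]]); print("pack top",ray(f,p,72))
E
```

```text
[ 72.  77.  81. 129.]Traceback (most recent call last):
  File "<stdin>", line 7, in <module>
    return _wrapfunc(a, 'argmax', axis=axis, out=out, **kwds)
    return bound(*args, **kwds)
ValueError: attempt to get argmax of an empty sequence
```

```bash
python3 - <<'E'
from h import *
f=ld("w1")
g=f["color"].max(2)
for n,(x0,y0,x1,y1),z in [("bar",(262,140,305,225),106),("knob",(140,205,195,260),99)]:
  c=g[y0:y1,x0:x1]
  for t in ([85,95] if n=="bar" else [int(np.percentile(c,15)),int(np.percentile(c,25))]):
    m=(c<t).astype(np.uint8); m=cv2.morphologyEx(m,cv2.MORPH_OPEN,np.ones((3,3)))
    _,l,st,ce=cv2.connectedComponentsWithStats(m);i=1+np.argmax(st[1:,4])
    p=np.argwhere(l==i)[:,::-1]+[x0,y0]; P=ray(f,p,z)[:,:2]; R=cv2.minAreaRect(P.astype(np.float32)); w,v=np.linalg.eigh(np.cov(P.T))
    print(n,t,st[i]+[x0,y0,0,0,0],R,P.mean(0),np.arctan(v[1,1]/v[0,1]),np.sqrt(12*w))
p=np.array([[275,343]]); print("pack top",ray(f,p,72))
E
```

```text
bar 85 [271 155  22  59 838] ((602.5389404296875, 14.4737548828125), (46.36709213256836, 16.281696319580078), 76.58317565917969) [603.58487889  17.72134369] 1.5002845175195476 [13.05172635 41.44452277]
bar 95 [ 271  154   23   64 1105] ((602.5985717773438, 13.086193084716797), (50.54519271850586, 17.04159927368164), 76.58114624023438) [602.39514709  13.84969227] 1.41368764911005 [13.97049822 48.18937098]
knob 75 [162 220   9   7  53] ((502.51910400390625, 2.2655768394470215), (5.286816120147705, 6.826691150665283), 76.96263885498047) [502.59780347   2.45683129] 0.11751138829731865 [5.46050363 7.27664113]
knob 78 [150 220  34  24 382] ((500.1165771484375, -4.722089767456055), (20.489198684692383, 28.07965850830078), 74.72342681884766) [501.65639312  -3.50935751] -0.13002453008936546 [17.8624883  29.65556081]
pack top [[ 557.09803971 -155.48584411   72.        ]]
```

Call:
{"fn": "play_rows", "kwargs": {
  "dp": [
    [0.01, 0.01, 0.5],
    [0.03, 0.02, 1.1],
    [0.05, 0.04, 1.7],
    [0.05, 0.045, 2.2],
    [0.05, 0.045, 2.2]
  ],
  "rot": [
    [0, 0, 0],
    [0, 0, 0],
    [0, 0, 0],
    [0, 0, 0],
    [0, 0, 0]
  ],
  "fingers": 0.6
}}

```text
clock: 3.53
eef_pos: [598.0, 10.0, 139.2]
tcp_rot: [-3.135, 0.002, 1.347]
contact_force: [-0.7, -0.6, -0.5]
opening: 0.601
grasp_force: 0.0
```

```bash
python3 - <<'E'
from rig import telemetry, optics
from h import *
s=telemetry.sense(); f=optics.grab_frame("wrist"); f=wrist(f,s); np.savez("w2.npz",**f)
print(s["eef_pos"],s["tcp_rot"])
cv2.imwrite("pics/w2.png",f["color"][:,:,::-1])
print(proj(f,[[600.5,10,109],[492.2,-14.7,100]]))
E
```

```text
[597.97337115   9.99484935 139.24439581] [-3.13516588e+00  1.54958089e-03  1.34730814e+00]
[[282.60538412 243.45516521]
 [113.75399327 310.54990043]]
```

View pics/w2.png

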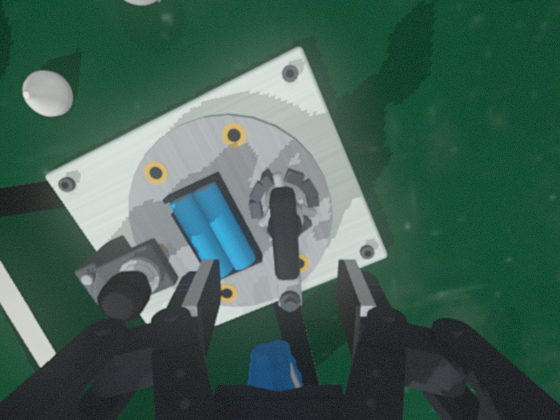

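The bar runs from (283,190) to (288,278), with its centre at about (286,235). The knob top is at (120,298).

```bash
python3 - <<'E'
from h import *
f=ld("w2"); g=f["color"].max(2); x0,y0=262,175
m=(g[y0:290,x0:312]<88).astype(np.uint8); m=cv2.morphologyEx(m,2,np.ones((3,3))); _,l,st,ce=cv2.connectedComponentsWithStats(m);i=1+np.argmax(st[1:,4]); print(st[i]+[x0,y0,0,0,0])
for y in range(185,284,8):
    q=np.where(l[y-y0]==i)[0]
    if len(q): print(y,q.min()+x0,q.max()+x0,ray(f,[[(q.min()+q.max())/2+x0,y]],104)[0,:2].round(1))
print(ray(f,[[286,235]],109),ray(f,[[120,297]],100))
E
```

```text
[ 268  187   35   92 2370]
193 271 293 [605.9  35.7]
201 270 295 [605.2  31.4]
209 271 295 [604.5  27. ]
217 271 298 [604.3  22.5]
225 269 301 [603.6  18. ]
233 269 299 [602.1  13.6]
241 273 297 [601.6   8.9]
249 274 297 [600.8   4.2]
257 275 298 [600.3  -0.7]
265 275 302 [600.4  -5.7]
273 276 298 [598.5 -10.4]
[[603.28210367  14.32780124 109.        ]] [[499.15476511  -6.73420217 100.        ]]
```

Call:
{"fn": "play_rows", "kwargs": {
  "dp": [
    [0.03, 0.02, 0.4],
    [0.03, 0.02, 0.8],
    [0.03, 0.02, 1.2],
    [0.03, 0.02, 1.55],
    [0.03, 0.02, 1.55]
  ],
  "rot": [
    [0, 0, -0.2],
    [0, 0, -0.27],
    [0, 0, -0.27],
    [0, 0, -0.27],
    [0, 0, -0.27]
  ],
  "fingers": 0.6
}}

```text
clock: 4.0
eef_pos: [601.0, 11.0, 80.4]
tcp_rot: [-3.14, 0.0, 1.375]
contact_force: [-0.5, -0.1, -0.7]
opening: 0.595
grasp_force: 0.0
```

Call:
{"fn": "play_rows", "kwargs": {
  "dp": [
    [0, 0, 0],
    [0, 0, 0],
    [0, 0, 0],
    [0, 0, 0],
    [0, 0, 0]
  ],
  "rot": [
    [0, 0, 0],
    [0, 0, 0],
    [0, 0, 0],
    [0, 0, 0],
    [0, 0, 0]
  ],
  "fingers": 0.3
}}

```text
clock: 4.42
eef_pos: [602.3, 11.0, 82.2]
tcp_rot: [3.14, -0.0, 1.373]
contact_force: [0.3, -0.5, -0.4]
opening: 0.301
grasp_force: 0.0
```

Call:
{"fn": "play_rows", "kwargs": {
  "dp": [
    [0, 0, 0],
    [0, 0, 0],
    [0, 0, 0],
    [0, 0, 0],
    [0, 0, 0]
  ],
  "rot": [
    [0, 0, 0],
    [0, 0, 0],
    [0, 0, 0],
    [0, 0, 0],
    [0, 0, 0]
  ],
  "fingers": 0.0,
  "grip_force": 25
}}

```text
clock: 4.83
eef_pos: [601.6, 11.1, 81.4]
tcp_rot: [-3.141, -0.0, 1.373]
contact_force: [-1.6, 0.2, 4.2]
opening: 0.211
grasp_force: 24.3
```

Call:
{"fn": "play_rows", "kwargs": {
  "dp": [
    [0, 0, 0],
    [0, 0, 0],
    [0, 0, 0]
  ],
  "rot": [
    [0, 0, 0],
    [0, 0, 0],
    [0, 0, 0]
  ]
}}

```text
clock: 5.08
eef_pos: [601.7, 11.0, 81.3]
tcp_rot: [-3.141, 0.0, 1.373]
contact_force: [-2.1, 1.5, 5.3]
opening: 0.212
grasp_force: 24.3
```

```bash
python3 - <<'E'
from rig import telemetry, optics
import cv2
s=telemetry.sense(); print({k:s[k] for k in ("eef_pos","tcp_rot","contact_force","wrist_torque","opening","grasp_force")})
f=optics.grab_frame("wrist"); cv2.imwrite("pics/w3.png",f["color"][:,:,::-1])
E
```

```text
{'eef_pos': array([601.68578681,  11.0365406 ,  81.28021903]), 'tcp_rot': array([-3.14148720e+00,  8.08768935e-06,  1.37340490e+00]), 'contact_force': array([-2.13887403,  1.51487008,  5.34500973]), 'wrist_torque': array([0.16474289, 0.31838558, 0.06726727]), 'opening': 0.2123248891712481, 'grasp_force': 24.28901731967926}
```

View pics/w3.png

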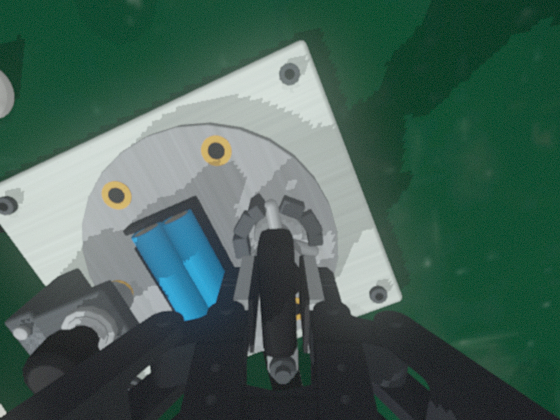

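The fingers sit either side of the bar, aligned with it, and the lateral forces are small. I firm up the grip and press.

Call:
{"fn": "play_rows", "kwargs": {
  "dp": [
    [0, 0, 0],
    [0, 0, 0],
    [0, 0, 0],
    [0, 0, 0.04],
    [0, 0, 0.08]
  ],
  "rot": [
    [0, 0, 0],
    [0, 0, 0],
    [0, 0, 0],
    [0, 0, 0],
    [0, 0, 0]
  ],
  "grip_force": 70
}}

```text
clock: 5.55
eef_pos: [601.7, 11.0, 78.2]
tcp_rot: [3.142, 0.0, 1.373]
contact_force: [-2.2, 0.9, 5.6]
opening: 0.182
grasp_force: 68.4
```

Call:
{"fn": "play_rows", "kwargs": {
  "dp": [
    [0, 0, 0.05],
    [0, 0, 0.1],
    [0, 0, 0.15],
    [0, 0, 0.2],
    [0, 0, 0.2]
  ],
  "rot": [
    [0, 0, 0],
    [0, 0, 0],
    [0, 0, 0],
    [0, 0, 0],
    [0, 0, 0]
  ]
}}

```text
clock: 5.97
eef_pos: [601.9, 11.0, 70.3]
tcp_rot: [3.141, -0.0, 1.373]
contact_force: [-2.7, 0.6, 10.1]
opening: 0.18
grasp_force: 68.7
```

Call:
{"fn": "play_rows", "kwargs": {
  "dp": [
    [0, 0, 0.04],
    [0, 0, 0.07],
    [0, 0, 0.07],
    [0, 0, 0.07]
  ],
  "rot": [
    [0, 0, 0],
    [0, 0, 0],
    [0, 0, 0],
    [0, 0, 0]
  ]
}}

```text
clock: 6.3
eef_pos: [602.1, 11.0, 68.2]
tcp_rot: [3.141, -0.0, 1.373]
contact_force: [-5.3, 0.9, 13.0]
opening: 0.181
grasp_force: 69.0
```

Call:
{"fn": "play_rows", "kwargs": {
  "dp": [
    [0, 0, 0.04],
    [0, 0, 0.04],
    [0, 0, 0.04]
  ],
  "rot": [
    [0, 0, 0],
    [0, 0, 0],
    [0, 0, 0]
  ]
}}

```text
clock: 6.55
eef_pos: [602.5, 11.0, 67.8]
tcp_rot: [3.14, -0.0, 1.373]
contact_force: [-7.8, 0.7, 25.8]
opening: 0.177
grasp_force: 70.0
```

Call:
{"fn": "play_rows", "kwargs": {
  "dp": [
    [0, -0.025, -0.03],
    [0, -0.025, -0.03],
    [0, -0.025, -0.03],
    [0, -0.025, -0.03],
    [0, -0.025, -0.03]
  ],
  "rot": [
    [0, 0, 0],
    [0, 0, 0.4],
    [0, 0, 0.8],
    [0, 0, 1.2],
    [0, 0, 1.6]
  ]
}}

```text
clock: 6.97
eef_pos: [601.7, 11.1, 68.1]
tcp_rot: [3.14, -0.001, 1.204]
contact_force: [-3.5, -0.3, 14.9]
opening: 0.175
grasp_force: 69.1
```

```bash
python3 - <<'E'
from rig import telemetry
s=telemetry.sense(); print({k:s[k].round(2) for k in ("eef_pos","tcp_rot","contact_force","wrist_torque","qpos")})
E
```

```text
{'eef_pos': array([601.72,  11.13,  68.14]), 'tcp_rot': array([ 3.14, -0.  ,  1.2 ]), 'contact_force': array([-3.46, -0.25, 14.95]), 'wrist_torque': array([ 0.13,  0.74, -0.01]), 'qpos': array([ 0.02,  0.51,  1.81, -0.  ,  0.82,  0.38])}
```

Call:
{"fn": "play_rows", "kwargs": {
  "dp": [
    [0, 0, 0],
    [0, 0, 0],
    [0, 0, 0],
    [0, 0, 0],
    [0, 0, 0]
  ],
  "rot": [
    [0, 0, 0.7],
    [0, 0, 1.4],
    [0, 0, 2.1],
    [0, 0, 2.8],
    [0, 0, 3.5]
  ]
}}

```text
clock: 7.38
eef_pos: [601.6, 11.2, 68.1]
tcp_rot: [3.14, -0.001, 0.836]
contact_force: [-4.6, 1.0, 15.3]
opening: 0.182
grasp_force: 69.1
```

Call:
{"fn": "play_rows", "kwargs": {
  "dp": [
    [0, 0, 0],
    [0, 0, 0],
    [0, 0, 0],
    [0, 0, 0],
    [0, 0, 0]
  ],
  "rot": [
    [0, 0, 0.7],
    [0, 0, 1.4],
    [0, 0, 2.1],
    [0, 0, 2.8],
    [0, 0, 3.5]
  ]
}}

```text
clock: 7.8
eef_pos: [601.5, 11.3, 68.1]
tcp_rot: [3.141, -0.002, 0.469]
contact_force: [-5.3, 1.9, 15.4]
opening: 0.18
grasp_force: 69.1
```

```bash
python3 - <<'E'
from rig import telemetry
s=telemetry.sense(); print({k:s[k].round(2) for k in ("eef_pos","tcp_rot","contact_force","wrist_torque","qpos")})
E
```

```text
{'eef_pos': array([601.52,  11.29,  68.09]), 'tcp_rot': array([ 3.14, -0.  ,  0.47]), 'contact_force': array([-5.32,  1.86, 15.39]), 'wrist_torque': array([0.2 , 0.69, 0.02]), 'qpos': array([0.02, 0.51, 1.81, 0.  , 0.82, 1.12])}
```

Call:
{"fn": "play_rows", "kwargs": {
  "dp": [
    [0, 0, 0],
    [0, 0, 0],
    [0, 0, 0],
    [0, 0, 0],
    [0, 0, 0]
  ],
  "rot": [
    [0, 0, 0.6],
    [0, 0, 1.2],
    [0, 0, 1.8],
    [0, 0, 2.4],
    [0, 0, 3.0]
  ]
}}

```text
clock: 8.22
eef_pos: [601.5, 11.4, 68.1]
tcp_rot: [3.142, -0.002, 0.155]
contact_force: [-4.3, 2.6, 15.3]
opening: 0.179
grasp_force: 69.1
```

Call:
{"fn": "play_rows", "kwargs": {
  "dp": [
    [0, 0, 0],
    [0, 0, 0],
    [0, 0, 0]
  ],
  "rot": [
    [0, 0, 0.2],
    [0, 0, 0.4],
    [0, 0, 0.4]
  ]
}}

```text
clock: 8.47
eef_pos: [601.5, 11.4, 68.1]
tcp_rot: [-3.142, -0.002, 0.116]
contact_force: [-4.3, 1.7, 15.0]
opening: 0.174
grasp_force: 69.1
```

```bash
python3 - <<'E'
from rig import telemetry
s=telemetry.sense(); print({k:s[k].round(3) for k in ("eef_pos","tcp_rot","contact_force","wrist_torque","qpos")})
E
```

```text
{'eef_pos': array([601.496,  11.421,  68.099]), 'tcp_rot': array([-3.142e+00, -2.000e-03,  1.160e-01]), 'contact_force': array([-4.261,  1.662, 14.952]), 'wrist_torque': array([0.361, 0.76 , 0.076]), 'qpos': array([0.016, 0.511, 1.806, 0.   , 0.823, 1.471])}
```

Call:
{"fn": "play_rows", "kwargs": {
  "dp": [
    [0, 0, 0],
    [0, 0, 0],
    [0, 0, 0]
  ],
  "rot": [
    [0, 0, 0.25],
    [0, 0, 0.5],
    [0, 0, 0.5]
  ]
}}

```text
clock: 8.72
eef_pos: [601.5, 11.2, 68.1]
tcp_rot: [3.141, -0.002, 0.064]
contact_force: [-4.1, -0.1, 14.9]
opening: 0.179
grasp_force: 69.2
```

```bash
python3 - <<'E'
from rig import telemetry
s=telemetry.sense(); print({k:s[k].round(3) for k in ("eef_pos","tcp_rot","contact_force","wrist_torque")})
E
```

```text
{'eef_pos': array([601.538,  11.209,  68.11 ]), 'tcp_rot': array([ 3.141e+00, -2.000e-03,  6.400e-02]), 'contact_force': array([-4.067, -0.103, 14.928]), 'wrist_torque': array([0.168, 0.68 , 0.341])}
```

Call:
{"fn": "play_rows", "kwargs": {
  "dp": [
    [0, 0, -0.04],
    [0, 0, -0.08],
    [0, 0, -0.12],
    [0, 0, -0.15],
    [0, 0, -0.15]
  ],
  "rot": [
    [0, 0, -0.1],
    [0, 0, -0.2],
    [0, 0, -0.2],
    [0, 0, -0.2],
    [0, 0, -0.2]
  ]
}}

```text
clock: 9.13
eef_pos: [601.3, 11.2, 73.7]
tcp_rot: [3.141, -0.001, 0.086]
contact_force: [-3.2, 0.8, 7.7]
opening: 0.177
grasp_force: 68.7
```

Call:
{"fn": "play_rows", "kwargs": {
  "dp": [
    [0, 0, -0.02],
    [0, 0, -0.03],
    [0, 0, -0.03]
  ],
  "rot": [
    [0, 0, 0],
    [0, 0, 0],
    [0, 0, 0]
  ]
}}

```text
clock: 9.38
eef_pos: [601.3, 11.2, 74.6]
tcp_rot: [3.141, -0.001, 0.086]
contact_force: [-2.0, 0.3, 7.9]
opening: 0.174
grasp_force: 68.6
```

Call:
{"fn": "play_rows", "kwargs": {
  "dp": [
    [0, 0, -0.02],
    [0, 0, -0.03],
    [0, 0, -0.03]
  ],
  "rot": [
    [0, 0, 0],
    [0, 0, 0],
    [0, 0, 0]
  ]
}}

```text
clock: 9.63
eef_pos: [601.2, 11.2, 75.5]
tcp_rot: [3.141, -0.001, 0.086]
contact_force: [-1.6, 0.9, 5.2]
opening: 0.18
grasp_force: 68.5
```

Call:
{"fn": "play_rows", "kwargs": {
  "dp": [
    [0, 0, -0.02],
    [0, 0, -0.02],
    [0, 0, -0.02]
  ],
  "rot": [
    [0, 0, 0],
    [0, 0, 0],
    [0, 0, 0]
  ]
}}

```text
clock: 9.88
eef_pos: [601.0, 11.2, 75.8]
tcp_rot: [3.142, -0.0, 0.085]
contact_force: [0.7, 1.0, -1.8]
opening: 0.177
grasp_force: 68.5
```

The clamp is locked in its notch: the force reversed and travel stopped. I release and rise.

Call:
{"fn": "play_rows", "kwargs": {
  "dp": [
    [0, 0, 0],
    [0, 0, 0],
    [0, 0, 0],
    [0, 0, 0],
    [0, 0, 0]
  ],
  "rot": [
    [0, 0, 0],
    [0, 0, 0],
    [0, 0, 0],
    [0, 0, 0],
    [0, 0, 0]
  ],
  "fingers": 0.6
}}

```text
clock: 10.3
eef_pos: [600.8, 11.2, 76.1]
tcp_rot: [3.142, -0.0, 0.085]
contact_force: [0.0, 0.1, 0.0]
opening: 0.599
grasp_force: 0.0
```

Call:
{"fn": "play_rows", "kwargs": {
  "dp": [
    [0, 0, -0.3],
    [0, 0, -0.8],
    [0, 0, -1.4],
    [0, 0, -2.0],
    [0, 0, -2.0]
  ],
  "rot": [
    [0, 0, 0],
    [0, 0, 0],
    [0, 0, 0],
    [0, 0, 0],
    [0, 0, 0]
  ]
}}

```text
clock: 10.72
eef_pos: [603.6, 11.2, 161.7]
tcp_rot: [3.141, -0.007, 0.085]
contact_force: [1.2, 0.2, 0.6]
opening: 0.602
grasp_force: 0.0
```

Call:
{"fn": "play_rows", "kwargs": {
  "dp": [
    [-0.6, 0.08, 0],
    [-1.2, 0.16, 0],
    [-1.8, 0.24, 0],
    [-2.4, 0.32, 0],
    [-2.7, 0.36, 0]
  ],
  "rot": [
    [0, 0, 0],
    [0, 0, 0],
    [0, 0, 0],
    [0, 0, 0],
    [0, 0, 0]
  ],
  "fingers": 0.7
}}

```text
clock: 11.13
eef_pos: [491.5, -12.7, 156.2]
tcp_rot: [-3.142, 0.002, 0.085]
contact_force: [-0.2, -0.4, 0.0]
opening: 0.698
grasp_force: 0.0
```

Call:
{"fn": "play_rows", "kwargs": {
  "dp": [
    [0, 0, 0],
    [0, 0, 0],
    [0, 0, 0]
  ],
  "rot": [
    [0, 0, 0],
    [0, 0, 0],
    [0, 0, 0]
  ]
}}

```text
clock: 11.38
eef_pos: [496.0, -12.2, 156.7]
tcp_rot: [3.141, -0.002, 0.085]
contact_force: [0.9, -0.6, -0.2]
opening: 0.7
grasp_force: 0.0
```

```bash
python3 - <<'E'
from rig import telemetry, optics
from h import *
s=telemetry.sense(); f=optics.grab_frame("wrist"); f=wrist(f,s); np.savez("w4.npz",**f)
print(s["eef_pos"],s["tcp_rot"],s["clock"])
cv2.imwrite("pics/w4.png",f["color"][:,:,::-1])
print(proj(f,[[494.2,-12.3,100],[600.5,11,102]]))
E
```

```text
[496.03425743 -12.24656916 156.66895827] [ 3.14145087e+00 -2.04613625e-03  8.52046891e-02] 11.3833
[[276.97701966 230.12557591]
 [248.49603456  31.85873467]]
```

View pics/w4.png

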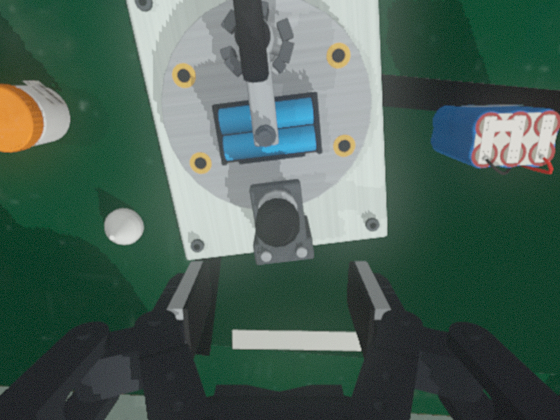

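The clamp arm lies over both cells, with its tip at (264,133). The knob top is at about (278,223), between the opened fingers.

```bash
python3 - <<'E'
from h import *
f=ld("w4"); g=f["color"].max(2); x0,y0=250,190
c=g[y0:250,x0:310]
for t in (70,80,88):
    m=cv2.morphologyEx((c<t).astype(np.uint8),2,np.ones((3,3))); _,l,st,ce=cv2.connectedComponentsWithStats(m)
    if len(st)>1:
        i=1+np.argmax(st[1:,4]); cn=max(cv2.findContours((l==i).astype(np.uint8),0,2)[0],key=len); (a,b),r=cv2.minEnclosingCircle(cn); print(t,st[i],a+x0,b+y0,r,ray(f,[[a+x0,b+y0]],99))
print(ray(f,[[278,223]],100), f["mtx"][0,0]*14/270)
E
```

```text
70 [32 12  4  3 12] 283.5 203.0 1.8028756380081177 [[511.24830611 -14.7041006   99.        ]]
80 [   6    9   43   48 1627] 277.0 222.27659606933594 23.807659149169922 [[498.83712944 -11.91874466  99.        ]]
88 [   6    9   43   48 1696] 276.1805934906006 222.5458221435547 24.25440216064453 [[498.62350415 -11.44460602  99.        ]]
[[498.81266663 -12.52166634 100.        ]] 18.539658963623207
```

Call:
{"fn": "play_rows", "kwargs": {
  "dp": [
    [0, 0, 0.4],
    [0, 0, 0.9],
    [0, 0, 1.4],
    [0, 0, 1.8],
    [0, 0, 1.8]
  ],
  "rot": [
    [0, 0, 0],
    [0, 0, 0],
    [0, 0, 0],
    [0, 0, 0],
    [0, 0, 0]
  ],
  "fingers": 0.7
}}

```text
clock: 11.85
eef_pos: [493.4, -12.1, 81.3]
tcp_rot: [-3.141, 0.004, 0.086]
contact_force: [-1.8, 0.2, 0.5]
opening: 0.698
grasp_force: 0.0
```

Call:
{"fn": "play_rows", "kwargs": {
  "dp": [
    [0, 0, 0.1],
    [0, 0, 0.2],
    [0, 0, 0.28],
    [0, 0, 0.28],
    [0, 0, 0.28]
  ],
  "rot": [
    [0, 0, 0],
    [0, 0, 0],
    [0, 0, 0],
    [0, 0, 0],
    [0, 0, 0]
  ]
}}

```text
clock: 12.27
eef_pos: [494.7, -12.3, 73.3]
tcp_rot: [3.142, -0.001, 0.085]
contact_force: [0.2, 0.2, -0.4]
opening: 0.701
grasp_force: 0.0
```

Now +1.5 mm in x, then close gently.

Call:
{"fn": "play_rows", "kwargs": {
  "dp": [
    [0.04, 0, 0],
    [0.04, 0, 0],
    [0.04, 0, 0],
    [0.04, 0, 0],
    [0.04, 0, 0]
  ],
  "rot": [
    [0, 0, 0],
    [0, 0, 0],
    [0, 0, 0],
    [0, 0, 0],
    [0, 0, 0]
  ],
  "fingers": 0.45
}}

```text
clock: 12.68
eef_pos: [496.0, -12.2, 73.0]
tcp_rot: [3.142, -0.0, 0.085]
contact_force: [-0.4, -0.2, -0.6]
opening: 0.449
grasp_force: 0.0
```

Call:
{"fn": "play_rows", "kwargs": {
  "dp": [
    [0, 0, 0],
    [0, 0, 0],
    [0, 0, 0],
    [0, 0, 0],
    [0, 0, 0]
  ],
  "rot": [
    [0, 0, 0],
    [0, 0, 0],
    [0, 0, 0],
    [0, 0, 0],
    [0, 0, 0]
  ],
  "fingers": 0.0,
  "grip_force": 25
}}

```text
clock: 13.1
eef_pos: [495.9, -11.5, 73.1]
tcp_rot: [-3.14, 0.0, 0.085]
contact_force: [-1.1, 5.7, 4.6]
opening: 0.31
grasp_force: 24.5
```

Call:
{"fn": "play_rows", "kwargs": {
  "dp": [
    [0, 0, 0],
    [0, 0, 0],
    [0, 0, 0]
  ],
  "rot": [
    [0, 0, 0],
    [0, 0, 0],
    [0, 0, 0]
  ]
}}

```text
clock: 13.35
eef_pos: [495.9, -11.5, 73.1]
tcp_rot: [-3.14, -0.0, 0.085]
contact_force: [-1.7, 6.1, 3.4]
opening: 0.315
grasp_force: 24.5
```

Call:
{"fn": "play_rows", "kwargs": {
  "dp": [
    [0, -0.02, 0],
    [0, -0.02, 0],
    [0, -0.02, 0],
    [0, -0.02, 0],
    [0, -0.02, 0]
  ],
  "rot": [
    [0, 0, 0],
    [0, 0, 0],
    [0, 0, 0],
    [0, 0, 0],
    [0, 0, 0]
  ],
  "grip_force": 90
}}

```text
clock: 13.77
eef_pos: [495.9, -11.4, 73.4]
tcp_rot: [-3.142, -0.0, 0.085]
contact_force: [-2.6, -0.1, 6.8]
opening: 0.291
grasp_force: 88.0
```

Call:
{"fn": "play_rows", "kwargs": {
  "dp": [
    [0, 0, -0.05],
    [0, 0, -0.1],
    [0, 0, -0.15],
    [0, 0, -0.2],
    [0, 0, -0.2]
  ],
  "rot": [
    [0, 0, 0],
    [0, 0, 0],
    [0, 0, 0],
    [0, 0, 0],
    [0, 0, 0]
  ]
}}

```text
clock: 14.18
eef_pos: [495.9, -11.4, 80.9]
tcp_rot: [-3.142, 0.0, 0.085]
contact_force: [2.7, -0.2, -10.5]
opening: 0.291
grasp_force: 88.8
```

Call:
{"fn": "play_rows", "kwargs": {
  "dp": [
    [0, 0, -0.04],
    [0, 0, -0.08],
    [0, 0, -0.12],
    [0, 0, -0.12],
    [0, 0, -0.12]
  ],
  "rot": [
    [0, 0, 0],
    [0, 0, 0],
    [0, 0, 0],
    [0, 0, 0],
    [0, 0, 0]
  ]
}}

```text
clock: 14.6
eef_pos: [495.8, -11.4, 85.6]
tcp_rot: [-3.142, 0.0, 0.085]
contact_force: [4.6, 0.7, -12.4]
opening: 0.292
grasp_force: 89.0
```

Call:
{"fn": "play_rows", "kwargs": {
  "dp": [
    [0, 0, -0.03],
    [0, 0, -0.03],
    [0, 0, -0.03]
  ],
  "rot": [
    [0, 0, 0],
    [0, 0, 0],
    [0, 0, 0]
  ]
}}

```text
clock: 14.85
eef_pos: [495.8, -11.4, 86.8]
tcp_rot: [-3.142, 0.0, 0.085]
contact_force: [4.5, 0.4, -13.0]
opening: 0.297
grasp_force: 89.0
```

Call:
{"fn": "play_rows", "kwargs": {
  "dp": [
    [0, 0, -0.02],
    [0, 0, -0.03],
    [0, 0, -0.03],
    [0, 0, -0.03]
  ],
  "rot": [
    [0, 0, 0],
    [0, 0, 0],
    [0, 0, 0],
    [0, 0, 0]
  ]
}}

```text
clock: 15.18
eef_pos: [495.8, -11.4, 87.6]
tcp_rot: [-3.142, 0.0, 0.085]
contact_force: [5.6, -0.6, -20.9]
opening: 0.291
grasp_force: 90.2
```

The knob is at its upper stop (the force jumped to 21 N). A final check before handing in.

Call:
{"fn": "play_rows", "kwargs": {
  "dp": [
    [0, 0, 0],
    [0, 0, 0],
    [0, 0, 0],
    [0, 0, 0],
    [0, 0, 0]
  ],
  "rot": [
    [0, 0, 0],
    [0, 0, 0],
    [0, 0, 0],
    [0, 0, 0],
    [0, 0, 0]
  ]
}}

```text
clock: 15.6
eef_pos: [495.8, -11.4, 87.6]
tcp_rot: [-3.142, 0.0, 0.085]
contact_force: [6.0, 0.3, -20.3]
opening: 0.292
grasp_force: 90.2
```

```bash
python3 - <<'E'
from rig import optics
import cv2
f=optics.grab_frame("wrist"); cv2.imwrite("pics/w5.png",f["color"][:,:,::-1])
E
```

```text
(no output)
```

View pics/w5.png

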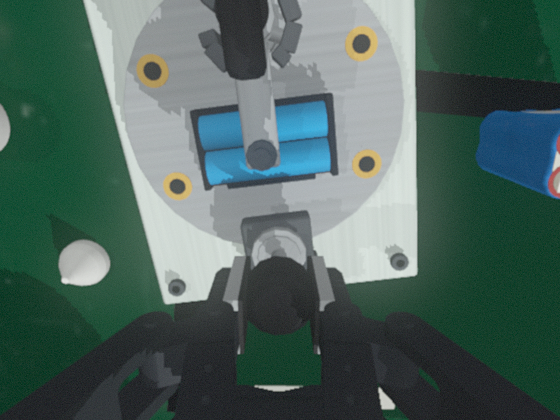

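The knob is held between the pads at (280,295). The clamp arm is over both cells with its tip at (262,153), and the table hasn't moved.

```bash
python3 -c "
from rig import r
print(r.sign_off())"
```

```text
the job is handed in; nothing more can be done
None
```

The clamp is pressed, turned to its stop and locked over both cells, and the index knob is held fully up at its stop. In the last image the table is at its station, the pack and cap stand clear, and the jar was out of view; I handed the job in at about 15.6 s of the 43 s.

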